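# Brush out the steel beaker and stand it in the rinse tray

## Task

Take the long brush out of its white pot and scrub the inside of the steel beaker with at least three full strokes: each time right down to the bottom, and between strokes back up until about half of the bristle head shows above the rim. Then stand the brush back in its pot, bristles down, and after that stand the beaker upright in the steel tray, ready for rinsing. Lower both into place rather than dropping them, do not tip the beaker or the pot over, and leave the mortar, the amber bottle and the white jar where they are.

Things in the scene. Friction and masses are not known exactly. Their poses are not given: they have to be found in the camera images.
- brush: Long beaker brush, 215 mm, 0.07 kg, upright in the pot, bristle end on its inner floor. Origin: centre of the bristle end; +z along the axis to the grip. Stiff cream bristle head from 0 to 65 mm, 50 mm across its tips (rigid to 47 mm); wire stem, 6 mm across, to 127 mm; round purple plastic grip, 22 mm across, from 127 to the top at 215 mm. Round: may be gripped at any yaw.
- pot: White ceramic brush pot, open at the top, about 0.65 kg, loose on the counter. 80 mm tall, 80 mm outside, 70 mm inside diameter. Origin: centre of its underside, z up; the inner floor is 8 mm above it.
- beaker: Tall straight stainless-steel beaker, open at the top, about 0.26 kg, loose, mouth up. 120 mm tall, 64 mm outside (67 mm at the rolled rim, the top 6 mm), 59 mm inside diameter. Origin: centre of its underside, z up; the inner floor is 4 mm above it. The bristle head nearly fills it: the brush has about 6 mm of play all round.
- tray: Shallow steel rinse tray, fixed to the counter, 210 mm (x) by 170 mm (y), 226 by 182 mm over its rolled lip, 18 mm tall, 4 mm walls. Origin: centre of its underside, z up; the inner floor is 4 mm above it. The beaker may stand anywhere on its floor.
- mortar: White porcelain mortar, 140 mm across, 70 mm tall, with its pestle leaning in it up to 110 mm high. Origin: centre of its underside. Bystander: leave alone.
- bottle: Amber bottle with white cap and pale label, 56 mm across, 115 mm tall. Origin: centre of its underside. Bystander: leave alone.
- jar: White jar with a purple lid, 72 mm across, 92 mm tall. Origin: centre of its underside. Bystander: leave alone.
Things that resemble listed ones, but are neither listed nor needed, are in the scene too. What is meant by the beaker is not yellow, and is the larger of those in its own colour. There is more than one size of the brush; the job needs the smaller.

How it is judged:
By the outcome, as a careful person would: the job done as asked, in the order asked, and still so for the second after the job is handed in, with the robot touching nothing.
It also fails if it takes over 70 s, if anything falls off the work surface, if the arm or the gripper's body presses on something with over 40 N, if the wrist force passes 120 N, or if a joint passes its speed limit or range.

## Robot

A 7-joint arm with a two-finger parallel gripper is mounted at the origin on the work surface. World frame = base frame: x ahead of the robot, y to its left, z up, the work surface at z = 0. Lengths are in m, angles in rad, forces in N, time in s.
With the tool pointing down it reaches from about 0.4 to 0.85 m from the base axis. Payload 4.5 kg.
Tool frame: the origin (TCP) lies midway between the tips of the shut fingers; the grasp point (between the pads) lies 19 mm behind it (arm.tcp_to_grasp is the distance from the TCP to the grasp point, in m); z points along the fingers, y is the line along which they close (so a half turn about z gives the same grasp; the last joint's range is limited). The gripper opens to 88 mm and grips with 3 to 60 N. Pads are 18 mm wide; open, the fingers measure 123 mm over their backs; the gripper's body (75 mm by 187 mm) begins 45 mm behind the grasp point.
Start: joints at [-1.172, 0.689, -0.195, 1.565, 0.157, 0.902, -0.215], TCP at [0.223, 0.584, 0.239] pointing down, gripper open.
Joint ranges: [-3.01, 3.01], [-0.46, 2.08], [-1.47, 1.51], [0.13, 2.56], [-1, 4.14], [0.04, 2.09], [-2.66, 2.66]. Speed limits (rad/s): [2.57, 2.57, 3.14, 3.14, 3.14, 3.14, 3.14].

## Interface

Orientations are given as a rotation vector (axis times angle).
In Python, from cell import arm, vision, spotter gives the robot as it stands. The module is installed in compiled form; this text tells all that it offers.
- The arm moves only by the shell command python3 -m handwheel 'ROWS' [OPENING]. ROWS is JSON, a list of rows, each an object of numbers: "x", "y", "z": the shift along the world's x, y, z each as a share of 0.2 m, from -1 to 1; "wx", "wy", "wz": the turn, a rotation vector about the world's x, y, z each as a share of 180 degrees, from -1 to 1. In form: [{"x": .., "y": .., "z": .., "wx": .., "wy": .., "wz": ..}, ...]. A call has 1 to 20 rows; each row shifts and turns the commanded pose from where the row before left it; what a row does not reach is not made up. A row lasts 1/12 s, in which the tool goes at most 41.7 mm and 7.16 degrees, less where a joint would pass 70% of its speed; a pose out of reach is approached as far as the arm can. A call with a number of a shift or a turn outside -1 to 1 is refused whole. A call with a gripper value outside its range is refused whole. OPENING is the opening, from -1 (shut) to 1 (fully open), set as the call begins (- or left out, the last holds). The fingers move at their own pace and stop on an object; the grip force is fixed at half the most. Time passes only in rows, so rows that do not move let the fingers close. It gives the time, the measured TCP pose, the force, the opening and the grip force at its end, in the units of the state.
- arm.get_state(): the state, without advancing time (a new reading comes with each control period).
- vision.camera(name): name is "scene" or "top" or "wrist"; returns a dict with "pixels" (420x560x3 uint8, blue, green, red), "fx", "fy", "cx", "cy" (pixels), "dist_coeffs" ([k1, k2, p1, p2, k3] as OpenCV has them; the pictures are not rectified), "R" (3x3) and "t" (3): a world point X has camera coordinates R X + t. Camera axes: x right, y down, z forward; pixel columns grow to the right and rows downward; lengths in m; the calibration is good to about 2 mm. A picture is of the moment at which its call begins. There is no depth.
- arm.finish_job(): hands the job in; it is judged then, once.
Trained networks look in a picture, given as the dict that the camera call returned (one of the last four; its "shot" number tells which), for a name from the list of things; names that differ only in an ending like _2 or _b are one class to them, and where a whole thing is asked for, a point or a joint stands for the part that bears it (a point fixed in the world has none). Each returns a list of dicts, best first, with "score" (0 to 1); they miss things now and then, are a little off and sometimes report something else, mostly with a low value. They report only what shows in the picture. A call takes as long as a camera call. They do not tell look-alikes from the thing itself.
- spotter.masks_of(picture, label): "region" (420x560 bool, what is visible of it) and "box" ([left, top, right, bottom] in pixels, round what is visible of it).
- spotter.landmark_of(picture, label): "point" ([column, row] in pixels: a listed point, or the origin of a listed thing).
The state is a dict: "time_s": time; "qpos": joint angles; "qd": joint speeds; "tau": joint torques, N m; "position": TCP position; "eef_rot": TCP orientation; "wrist_force": force on the tool from outside, world axes, zero at the start; "wrist_torque": the same for the moment, N m; "width": finger opening in m; "gripper_force": force on a finger pad.
Only numpy, scipy, OpenCV 4.12 (cv2) and the standard library are available. Lean on these libraries where they do the work, as an engineer would, in place of code of your own. Each camera call takes 0.05 s, during which the arm holds its last target. There are 200 camera calls.

## Working session

There is one attempt and no reset: what is moved stays moved. The work goes in short steps, Python scripts to look and compute and a shell command to move; the robot and the scene stay as the last step left them, time stands still between calls to the robot, and variables do not carry over. Pictures are saved under pics/ and viewed, at most 10 in all, crops included, and the job is handed in when it is done.

```bash
mkdir -p pics
cat > h.py <<'E'
import numpy as np, cv2
from cell import arm, vision, spotter
def K(p): return np.array([[p["fx"],0,p["cx"]],[0,p["fy"],p["cy"]],[0,0,1]])
def ray(p,uv):
    q=cv2.undistortPoints(np.array([[uv]],float),K(p),np.array(p["dist_coeffs"],float))[0,0]
    R=np.array(p["R"]);t=np.array(p["t"]); d=R.T@np.array([q[0],q[1],1]); return -R.T@t,d/np.linalg.norm(d)
def onz(p,uv,z):
    c,d=ray(p,uv); return c+d*(z-c[2])/d[2]
def tri(obs):
    A=np.zeros((3,3));b=np.zeros(3);L=[]
    for p,uv in obs:
        c,d=ray(p,uv);P=np.eye(3)-np.outer(d,d);A+=P;b+=P@c;L.append((P,c))
    x=np.linalg.solve(A,b); return x,[np.linalg.norm(P@(x-c)) for P,c in L]
def proj(p,X):
    R=np.array(p["R"]);r,_=cv2.Rodrigues(R)
    return cv2.projectPoints(np.array(X,float).reshape(-1,3),r,np.array(p["t"],float),K(p),np.array(p["dist_coeffs"],float))[0][:,0]
E
cat > a.py <<'E'
from h import *
S=vision.camera("scene");T=vision.camera("top")
for n,p in(("scene",S),("top",T)):
    cv2.imwrite(f"pics/{n}0.png",p["pixels"])
    print(n,-np.array(p["R"]).T@p["t"])
    for l in("brush","pot","beaker","tray","mortar","bottle","jar"):
        print(l,[(np.round(r["point"]).tolist(),round(r["score"],2),np.round(onz(p,r["point"],0)[:2],3).tolist()) for r in spotter.landmark_of(p,l)],"M",[(np.round(r["box"]).tolist(),round(r["score"],2)) for r in spotter.masks_of(p,l)])
s=arm.get_state();print(s["time_s"],s["position"],s["eef_rot"],s["width"],s["wrist_force"])
E
python3 a.py
```

```text
scene [1.04797848 0.39382745 1.00169493]
brush [([222.0, 118.0], 0.88, [0.382, -0.277]), ([191.0, 139.0], 0.68, [0.507, -0.302])] M [([204.0, 34.0, 233.0, 127.0], 0.98), ([176.0, 86.0, 197.0, 130.0], 0.84)]
pot [([191.0, 140.0], 0.8, [0.51, -0.301])] M [([171.0, 113.0, 204.0, 147.0], 0.97), ([144.0, 190.0, 180.0, 230.0], 0.22)]
beaker [([360.0, 244.0], 0.75, [0.528, 0.296]), ([380.0, 210.0], 0.71, [0.406, 0.292]), ([393.0, 277.0], 0.69, [0.563, 0.413])] M [([385.0, 254.0, 415.0, 282.0], 0.95), ([370.0, 178.0, 404.0, 220.0], 0.86), ([350.0, 213.0, 385.0, 258.0], 0.71)]
tray [([270.0, 187.0], 0.79, [0.516, -0.001])] M [([220.0, 146.0, 322.0, 230.0], 0.91)]
mortar [([269.0, 296.0], 0.96, [0.78, 0.182])] M [([243.0, 262.0, 300.0, 314.0], 0.65)]
bottle [([215.0, 250.0], 0.71, [0.757, -0.008])] M [([199.0, 224.0, 223.0, 260.0], 0.8)]
jar [([164.0, 218.0], 0.75, [0.761, -0.184])] M [([144.0, 192.0, 178.0, 229.0], 0.63)]
top [0.43217592 0.05634363 1.12895266]
brush [([426.0, 290.0], 0.56, [0.389, -0.281])] M [([432.0, 230.0, 476.0, 251.0], 0.96), ([409.0, 272.0, 486.0, 310.0], 0.96)]
pot [([
[... 195 characters left out ...]
 0.407])] M [([154.0, 207.0, 195.0, 238.0], 0.75), ([116.0, 200.0, 149.0, 223.0], 0.69), ([152.0, 261.0, 194.0, 295.0], 0.56), ([207.0, 93.0, 264.0, 150.0], 0.51)]
tray [([310.0, 234.0], 0.61, [0.514, -0.003])] M [([257.0, 178.0, 359.0, 288.0], 0.71)]
mortar [([238.0, 133.0], 0.96, [0.76, 0.179])] M [([206.0, 94.0, 266.0, 150.0], 0.95)]
bottle [([319.0, 138.0], 0.69, [0.753, -0.02]), ([383.0, 136.0], 0.23, [0.76, -0.179])] M [([306.0, 116.0, 332.0, 148.0], 0.9)]
jar [([385.0, 136.0], 0.95, [0.762, -0.183])] M [([375.0, 112.0, 407.0, 151.0], 0.92)]
1.5 [0.22293949 0.58389902 0.23872236] [-5.69752700e-01 -3.08949108e+00 -7.70153351e-05] 0.08829305158326685 [ 0.58815787 -0.22091698 -0.0601989 ]
```

Run:
```python
import cv2
a=cv2.imread("pics/scene0.png");b=cv2.imread("pics/top0.png")
a=cv2.resize(a[20:330,130:430],None,fx=1.33,fy=1.33,interpolation=3);b=cv2.resize(b[80:390,100:500],None,fx=1,fy=1.33,interpolation=3)
cv2.imwrite("pics/both.png",cv2.hconcat([a,b]));print(a.shape,b.shape)
```

```text
(412, 399, 3) (412, 400, 3)
```

View pics/both.png

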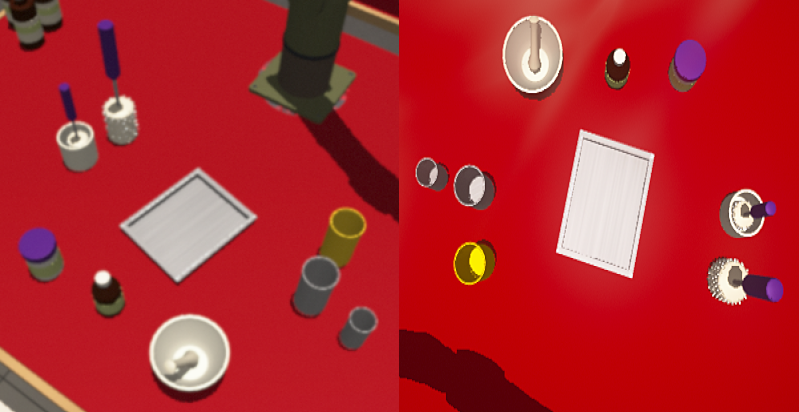

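The scene shows these candidates:
- **Brushes:** the small brush stands in the white pot, scene px (187,108–130), top px (432–476, 230–251). The larger one stands free on its bristles, scene (222,80), top (447,290). I choose the one in the pot.
- **Beakers:** large steel at scene (367,235) / top (174,222), small steel at scene (400,268), yellow at scene (387,199). I choose the large steel one.

Next is a measurement from two views by silhouette fit, plus one close crop to check the choice.

```bash
cat > fit.py <<'E'
from h import *
from scipy.optimize import minimize
a=np.linspace(0,2*np.pi,40)
def hull(p,b,t,r):
    P=np.vstack([np.c_[q[0]+r*np.cos(a),q[1]+r*np.sin(a),0*a+q[2]] for q in(b,t)])
    return cv2.convexHull(proj(p,P).astype(np.float32))
def iou(p,h,m):
    k=8; big=np.zeros((420,560),np.uint8); cv2.fillPoly(big,[np.round(h*16).astype(np.int32)],255,cv2.LINE_AA,4)
    f=big/255.; return np.minimum(f,m).sum()/np.maximum(f,m).sum()
def fit(ms,par,x0,st):
    f=lambda x:-sum(iou(p,hull(p,*par(x)),m) for p,m in ms)
    s=np.vstack([x0]+[np.array(x0)+np.eye(len(x0))[i]*st[i] for i in range(len(x0))])
    r=minimize(f,x0,method="Nelder-Mead",options=dict(initial_simplex=s,xatol=1e-4,fatol=1e-5,maxiter=600)); return r.x,-r.fun/len(ms)
def purple(p,box):
    i=p["pixels"].astype(int);m=(i[...,0]>i[...,1]+25)&(i[...,0]>i[...,2]*0.8)
    o=np.zeros((420,560));l,t,r,b=[int(v) for v in box];o[t-3:b+4,l-3:r+4]=m[t-3:b+4,l-3:r+4];return o
def near(p,l,xy):
    return min(spotter.masks_of(p,l),key=lambda r:np.linalg.norm(onz(p,[(r["box"][0]+r["box"][2])/2,(r["box"][1]+r["box"][3])/2],.04)[:2]-xy))
E
python3 - <<'E'
from fit import *
S=vision.camera("scene");T=vision.camera("top")
for l,xy,h,r in(("beaker",(.527,.298),.12,.0325),("beaker",(.555,.41),.09,.0275),("pot",(.507,-.305),.08,.04),("jar",(.761,-.184),.092,.036)):
    ms=[(p,near(p,l,xy)["region"].astype(float)) for p in(S,T)]
    print(l,*fit(ms,lambda x:((x[0],x[1],0),(x[0],x[1],x[2]),x[3]),[*xy,h,r],[.01,.01,.02,.005]))
ms=[(p,purple(p,near(p,"brush",(.507,-.31))["box"])) for p in(S,T)]
print([m.sum() for _,m in ms])
print(*fit(ms,lambda x:((x[0],x[1],x[4]),(x[2],x[3],x[5]),.011),[.505,-.305,.505,-.305,.135,.223],[.01,.01,.01,.01,.01,.01]))
for p in(S,T):print([np.round(r["box"]).tolist() for r in spotter.masks_of(p,"tray")])
c=[cv2.resize(S["pixels"][25:155,160:250],(400,578),interpolation=3),cv2.resize(S["pixels"][170:290,340:425],(400,578),interpolation=3)]
cv2.imwrite("pics/crop.png",cv2.hconcat(c))
# tray corners
for l,z in(("lip",.018),):
    for p in(S,T):
        m=max(spotter.masks_of(p,"tray"),key=lambda r:r["score"])["region"].astype(np.uint8)
        q=cv2.minAreaRect(np.array([onz(p,(u,v),z)[:2] for v,u in np.argwhere(m)],np.float32));print(q)
E
```

```text
beaker [0.52833843 0.30623906 0.1155437  0.03182478] 0.4812543372657878
beaker [0.55282019 0.40992664 0.09270097 0.02237986] 0.9249857632704269
pot [ 0.50460074 -0.30573075  0.07406398  0.03826776] 0.6590208875582582
jar [ 0.76261225 -0.17745444  0.08832757  0.03218798] 0.9361343525906014
[np.float64(161.0), np.float64(204.0)]
[ 0.5031972  -0.30337737  0.50297093 -0.30066136  0.14520986  0.2191746 ] 0.6827195224497893
[[221.0, 146.0, 325.0, 230.0]]
[[259.0, 180.0, 357.0, 289.0]]
((0.5202757120132446, 0.007619217038154602), (0.18353432416915894, 0.2268611341714859), 77.34243774414062)
((0.5177739262580872, 0.005933061242103577), (0.18287548422813416, 0.22808821499347687), 77.22026062011719)
```

View pics/crop.png

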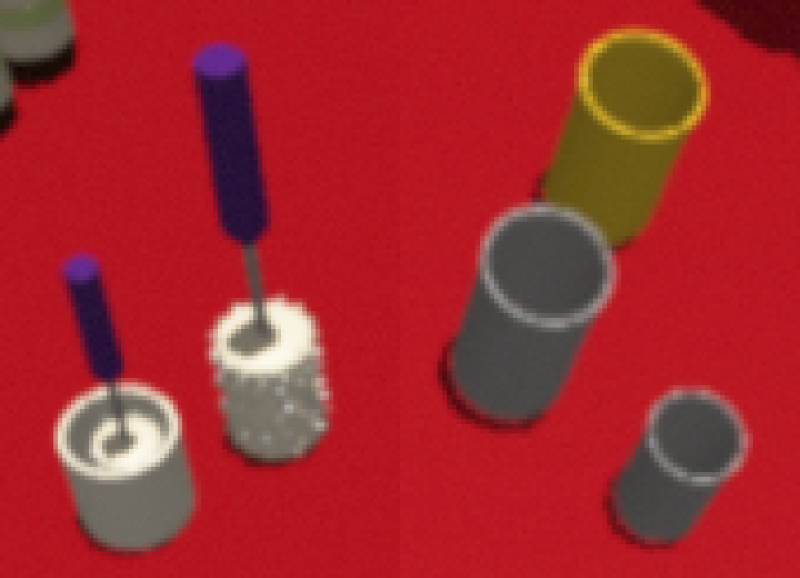

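The crop confirms the choice. On the left, the small purple-gripped brush sits in the pot (crop px 95,320) beside the larger free-standing one (235,150). On the right, the large steel beaker (545,310) stands in front of the yellow one, with the small steel one at (680,465). I'll move over the beaker and measure it with the wrist camera on the way.

```bash
python3 -m handwheel '[{"x":0.1,"y":-0.13,"z":0.05},{"x":0.1,"y":-0.13,"z":0.05},{"x":0.1,"y":-0.13,"z":0.05},{"x":0.1,"y":-0.13,"z":0.05},{"x":0.1,"y":-0.13,"z":0.05},{"x":0.1,"y":-0.13,"z":0.05},{"x":0.1,"y":-0.13,"z":0.05},{"x":0.1,"y":-0.13,"z":0.05},{"x":0.1,"y":-0.13,"z":0.05},{"x":0.1,"y":-0.13,"z":0.05},{"x":0.1,"y":-0.13},{"x":0.1,"y":-0.13},{}]' 1
cat > w.py <<'E'
from fit import *
import sys
p=vision.camera("wrist");cv2.imwrite(f"pics/{sys.argv[1]}.png",p["pixels"]);s=arm.get_state()
np.save(f"{sys.argv[1]}.npy",{k:p[k] for k in p},allow_pickle=True)
print(-np.array(p["R"]).T@p["t"],np.array(p["R"])[2],s["position"],s["time_s"])
for l in sys.argv[2:]:
    for r in spotter.landmark_of(p,l): print(l,np.round(r["point"]),round(r["score"],2),onz(p,r["point"],0).round(3))
    for r in spotter.masks_of(p,l): print(l,np.round(r["box"]),round(r["score"],2),r["region"].sum())
E
python3 w.py wa beaker
```

```text
[0.15089093 0.61196992 0.38598782] [ 0.27512158 -0.10526478 -0.95562934] [0.22296462 0.58391832 0.23876051] 2.35
beaker [146. 358.] 0.89 [0.405 0.298 0.   ]
beaker [125. 350. 166. 395.] 0.86 1122schema error: expected keys x, y, z, wx, wy, wz
```

View pics/wa.png

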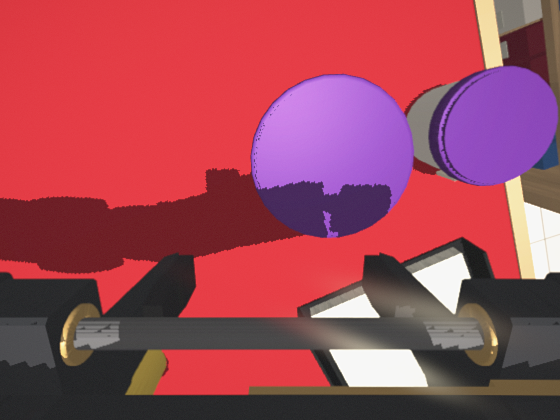

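The move was refused because every key is required. The wrist view shows two purple lids at px (330,155) and (500,125), not in my way since I'm heading towards the beakers at the lower left. I'll rise as I go.

```bash
python3 -m handwheel '[{"x":0,"y":0,"z":0.15,"wx":0,"wy":0,"wz":0},{"x":0,"y":0,"z":0.15,"wx":0,"wy":0,"wz":0},{"x":0.1,"y":-0.13,"z":0,"wx":0,"wy":0,"wz":0},{"x":0.1,"y":-0.13,"z":0,"wx":0,"wy":0,"wz":0},{"x":0.1,"y":-0.13,"z":0,"wx":0,"wy":0,"wz":0},{"x":0.1,"y":-0.13,"z":0,"wx":0,"wy":0,"wz":0},{"x":0.1,"y":-0.13,"z":0,"wx":0,"wy":0,"wz":0},{"x":0.1,"y":-0.13,"z":0,"wx":0,"wy":0,"wz":0},{"x":0.1,"y":-0.13,"z":0,"wx":0,"wy":0,"wz":0},{"x":0.1,"y":-0.13,"z":0,"wx":0,"wy":0,"wz":0},{"x":0.1,"y":-0.13,"z":0,"wx":0,"wy":0,"wz":0},{"x":0.1,"y":-0.13,"z":0,"wx":0,"wy":0,"wz":0},{"x":0.1,"y":-0.13,"z":0,"wx":0,"wy":0,"wz":0},{"x":0.1,"y":-0.13,"z":0,"wx":0,"wy":0,"wz":0},{"x":0,"y":0,"z":0,"wx":0,"wy":0,"wz":0}]' 1
python3 w.py wb beaker
```

```text
time_s: 3.7
position: [0.4679, 0.2643, 0.2986]
eef_rot: [0.587, 3.082, -0.007]
wrist_force: [1.0, 0.1, -0.4]
width: 0.0882
gripper_force: 0.0
[0.3956976  0.2939251  0.44552191] [ 0.27677694 -0.11312345 -0.95425238] [0.46555803 0.2678266  0.29864155] 3.75
beaker [392. 191.] 0.85 [0.553 0.409 0.   ]
beaker [323. 199.] 0.81 [0.528 0.311 0.   ]
beaker [289. 126.] 0.76 [0.412 0.302 0.   ]
beaker [378. 176. 442. 228.] 0.65 2113
beaker [256.  90. 319. 158.] 0.58 3521
beaker [303. 184. 361. 256.] 0.57 3596
```

View pics/wb.png

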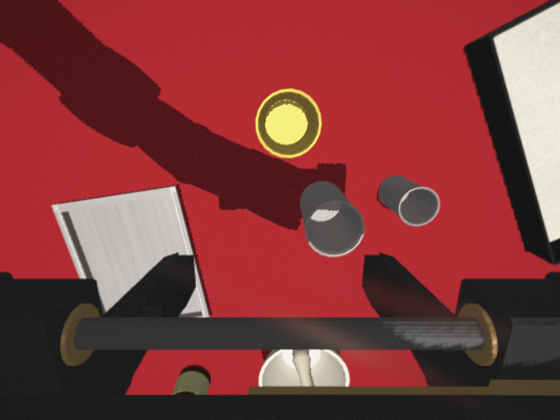

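The wrist view clearly shows the large steel beaker (333,220), the small steel one (410,200) and the yellow one (289,123). I'll fit the large one from three views.

Run:
```python
from fit import *
W=np.load("wb.npy",allow_pickle=True).item();S=vision.camera("scene");T=vision.camera("top")
def grey(p,h0):
    l,t=h0[:,0].min(0)-8;r,b=h0[:,0].max(0)+8
    i=p["pixels"].astype(int); m=((i.max(2)-i.min(2))<40)&(i.max(2)>45)
    o=np.zeros((420,560),np.uint8);sl=np.s_[int(t):int(b),int(l):int(r)];o[sl]=m[sl]
    n,L,st,_=cv2.connectedComponentsWithStats(o);k=1+st[1:,4].argmax();o=(L==k).astype(np.uint8)
    c=max(cv2.findContours(o,0,2)[0],key=cv2.contourArea);o[:]=0;cv2.fillPoly(o,[cv2.convexHull(c)],1);return o.astype(float)
def go(ps,xy,h,r):
    ms=[(p,grey(p,hull(p,(*xy,0),(*xy,h),r))) for p in ps]
    x,f=fit(ms,lambda x:((x[0],x[1],0),(x[0],x[1],x[2]),x[3]),[*xy,h,r],[.01,.01,.02,.005])
    print(x.round(4),round(f,3),[round(iou(p,hull(p,(x[0],x[1],0),(x[0],x[1],x[2]),x[3]),m),3) for p,m in ms])
go([S,T,W],(.527,.303),.12,.0325);go([W],(.527,.303),.12,.0325);go([S,T],(.527,.303),.12,.0325);go([S,W],(.527,.303),.12,.0325)
go([S,T],(.505,-.305),.08,.04)
```

```text
[0.5297 0.3058 0.1211 0.0314] 0.948 [np.float64(0.931), np.float64(0.959), np.float64(0.955)]
[0.5328 0.3071 0.1132 0.0331] 0.981 [np.float64(0.981)]
[0.5295 0.3052 0.1209 0.031 ] 0.946 [np.float64(0.936), np.float64(0.955)]
[0.5301 0.3064 0.1213 0.0318] 0.943 [np.float64(0.917), np.float64(0.97)]
[ 0.5056 -0.3054  0.0956  0.0365] 0.904 [np.float64(0.87), np.float64(0.937)]
```

```bash
python3 -m handwheel '[{"x":0.02,"y":-0.17,"z":0.03,"wx":0,"wy":0,"wz":0},{"x":0.02,"y":-0.17,"z":0.03,"wx":0,"wy":0,"wz":0},{"x":0.02,"y":-0.17,"z":0.03,"wx":0,"wy":0,"wz":0},{"x":0.02,"y":-0.17,"z":0.03,"wx":0,"wy":0,"wz":0},{"x":0.02,"y":-0.17,"z":0.03,"wx":0,"wy":0,"wz":0},{"x":0.02,"y":-0.17,"z":0.03,"wx":0,"wy":0,"wz":0},{"x":0.02,"y":-0.17,"z":0.03,"wx":0,"wy":0,"wz":0},{"x":0.02,"y":-0.17,"z":0.03,"wx":0,"wy":0,"wz":0},{"x":0.02,"y":-0.17,"z":0.03,"wx":0,"wy":0,"wz":0},{"x":0.02,"y":-0.17,"z":0.03,"wx":0,"wy":0,"wz":0},{"x":0,"y":-0.17,"z":0.03,"wx":0,"wy":0,"wz":0},{"x":0,"y":-0.17,"z":0,"wx":0,"wy":0,"wz":0},{"x":0,"y":-0.17,"z":0,"wx":0,"wy":0,"wz":0},{"x":0,"y":0,"z":0,"wx":0,"wy":0,"wz":0},{"x":0,"y":0,"z":0,"wx":0,"wy":0,"wz":0}]' 1
python3 w.py wc brush pot
```

```text
time_s: 5.2
position: [0.5029, -0.1707, 0.3646]
eef_rot: [-0.573, -3.089, -0.0]
wrist_force: [0.2, 0.8, 0.6]
width: 0.0881
gripper_force: 0.0
[ 0.4309473  -0.14254281  0.5118205 ] [ 0.27471554 -0.10583258 -0.95568344] [ 0.50322523 -0.16874557  0.36461503] 5.25
brush [195. 124.] 0.9 [ 0.39  -0.269  0.   ]
brush [205. 195.] 0.88 [ 0.503 -0.305  0.   ]
brush [148. 186. 216. 258.] 0.87 1828
brush [ 40.  95. 217. 161.] 0.6 7347
pot [206. 200.] 0.72 [ 0.511 -0.306  0.   ]
pot [386. 138.] 0.66 [0.521 0.008 0.   ]
pot [168. 174. 231. 236.] 0.98 1799
```

View pics/wc.png

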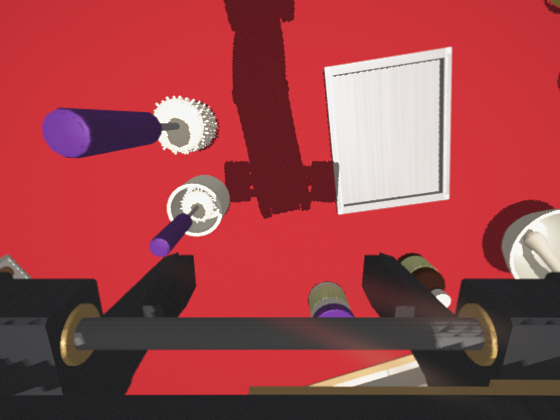

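The wrist view shows the small brush top at (160,246), the pot at (200,208) and the big brush top at (68,132). I'll triangulate the tops.

Run:
```python
from fit import *
W=np.load("wc.npy",allow_pickle=True).item();S=vision.camera("scene");T=vision.camera("top")
def disc(p,uv,w):
    i=p["pixels"].astype(int);u,v=int(uv[0]),int(uv[1]);m=np.zeros((420,560),np.uint8);sl=np.s_[v-w:v+w,u-w:u+w]
    B,G,R=i[...,0],i[...,1],i[...,2];pu=(B>G+40)&(B>R*1.1);thr=0.7*np.percentile(B[sl][pu[sl]],97)
    m[sl]=(pu&(B>thr))[sl];y,x=np.nonzero(m);return (x.mean(),y.mean()),len(x)
for n,s,w in(("small",(178.5,85),(160,246)),("big",(209.5,38.5),(68,132))):
    a,na=disc(S,s,9);b,nb=disc(W,w,32 if n=="big" else 20);x,e=tri([(S,a),(W,b)]);print(n,np.round(a,1),na,np.round(b,1),nb,x.round(4),np.round(e,4),"top px",proj(T,x))
# stem/head junction in W, S
print("head top", onz(W,(199,208),.073), "stem base S",onz(S,(160+120/4.44,25+440/4.446),.073))
x,e=tri([(W,(199,208)),(S,(160+120/4.44,25+440/4.446))]);print(x,e)
# pot rim
ms=[(W,near(W,"pot",(.507,-.305))["region"])] if 0 else []
i=W["pixels"].astype(int);m=((i.max(2)-i.min(2))<50)&(i.max(2)>60);o=np.zeros((420,560),np.uint8);o[165:242,160:236]=m[165:242,160:236]
_,L,st,_=cv2.connectedComponentsWithStats(o);o=(L==1+st[1:,4].argmax()).astype(np.uint8);c=max(cv2.findContours(o,0,2)[0],key=cv2.contourArea);o[:]=0;cv2.fillPoly(o,[cv2.convexHull(c)],1)
print(*fit([(W,o.astype(float))],lambda x:((x[0],x[1],0),(x[0],x[1],x[2]),x[3]),[.505,-.305,.08,.04],[.01,.01,.01,.004]))
print(*fit([(W,o.astype(float))],lambda x:((x[0],x[1],0),(x[0],x[1],.08),.04),[.505,-.305],[.01,.01]))
print(arm.get_state()["position"])
```

```text
small [177.6  85.3] 22 [159.2 246.7] 276 [ 0.504  -0.3011  0.22  ] [0.0001 0.0001] top px [[470.1734107  235.94272226]]
big [206.2  38.9] 8 [ 66.2 132.7] 1729 [ 0.3902 -0.2785  0.3021] [0.0026 0.0026] top px [[476.85200847 298.06317613]]
head top [ 0.5067521  -0.29759271  0.073     ] stem base S [ 0.50824189 -0.29940288  0.073     ]
[ 0.50744629 -0.298954    0.07203078] [np.float64(0.0010674079608355201), np.float64(0.001067407960835592)]
[ 0.50713493 -0.30506457  0.08940184  0.03952451] 0.8837884356165832
[ 0.5076574  -0.30613689] 0.8730738902652362
[ 0.50323493 -0.16865902  0.36482687]
```

The small brush top is at z 0.220, against 0.223 expected, and it stands upright. The big brush tops out at 0.30, about 115 mm away. I'll turn the wrist 25° so the camera stays clear of it, then go above the brush and descend.

```bash
python3 -m handwheel '[{"x":0,"y":-0.165,"z":0,"wx":0,"wy":0,"wz":-0.035},{"x":0,"y":-0.165,"z":0,"wx":0,"wy":0,"wz":-0.035},{"x":0,"y":-0.165,"z":0,"wx":0,"wy":0,"wz":-0.035},{"x":0.005,"y":-0.165,"z":0,"wx":0,"wy":0,"wz":-0.035},{"x":0,"y":0,"z":0,"wx":0,"wy":0,"wz":0},{"x":0,"y":0,"z":0,"wx":0,"wy":0,"wz":0},{"x":0,"y":0,"z":0,"wx":0,"wy":0,"wz":0}]' 1
python3 - <<'E'
from fit import *
s=arm.get_state();print(s["position"],cv2.Rodrigues(s["eef_rot"])[0],s["qpos"])
E
```

```text
time_s: 6.13
position: [0.5043, -0.3007, 0.3645]
eef_rot: [-1.227, -2.892, -0.002]
wrist_force: [0.1, 0.3, -0.4]
width: 0.088
gripper_force: 0.0
[ 0.50433175 -0.30073525  0.36452798] [[-6.94995415e-01  7.19014166e-01 -3.98086081e-05]
 [ 7.19013442e-01  6.94994791e-01  1.38201013e-03]
 [ 1.02135164e-03  9.31867778e-04 -9.99999044e-01]] [ 0.47963753  0.50866466 -0.03362605  1.50590534  0.01676421  1.12795492
  1.21148542]
```

```bash
python3 -m handwheel '[{"x":0,"y":0,"z":-0.16,"wx":0,"wy":0,"wz":0},{"x":0,"y":0,"z":-0.16,"wx":0,"wy":0,"wz":0},{"x":0,"y":0,"z":-0.16,"wx":0,"wy":0,"wz":0},{"x":0,"y":0,"z":-0.16,"wx":0,"wy":0,"wz":0},{"x":0,"y":0,"z":-0.16,"wx":0,"wy":0,"wz":0},{"x":0,"y":0,"z":-0.1,"wx":0,"wy":0,"wz":0},{"x":0,"y":0,"z":-0.08,"wx":0,"wy":0,"wz":0},{"x":0,"y":0,"z":0,"wx":0,"wy":0,"wz":0},{"x":0,"y":0,"z":0,"wx":0,"wy":0,"wz":0}]' 1
python3 -m handwheel '[{"x":0,"y":0,"z":0,"wx":0,"wy":0,"wz":0},{"x":0,"y":0,"z":0,"wx":0,"wy":0,"wz":0},{"x":0,"y":0,"z":0,"wx":0,"wy":0,"wz":0},{"x":0,"y":0,"z":0,"wx":0,"wy":0,"wz":0},{"x":0,"y":0,"z":0,"wx":0,"wy":0,"wz":0},{"x":0,"y":0,"z":0,"wx":0,"wy":0,"wz":0},{"x":0,"y":0,"z":0,"wx":0,"wy":0,"wz":0},{"x":0,"y":0,"z":0,"wx":0,"wy":0,"wz":0}]' -1
```

```text
time_s: 6.88
position: [0.5043, -0.3002, 0.1686]
eef_rot: [-1.225, -2.891, -0.002]
wrist_force: [0.0, -0.2, 0.4]
width: 0.088
gripper_force: 0.0
time_s: 7.55
position: [0.504, -0.3021, 0.1688]
eef_rot: [1.23, 2.891, 0.0]
wrist_force: [-0.4, -0.4, 0.4]
width: 0.0369
gripper_force: 0.0
```

```bash
python3 -m handwheel '[{"x":0,"y":0,"z":0,"wx":0,"wy":0,"wz":0},{"x":0,"y":0,"z":0,"wx":0,"wy":0,"wz":0},{"x":0,"y":0,"z":0,"wx":0,"wy":0,"wz":0},{"x":0,"y":0,"z":0,"wx":0,"wy":0,"wz":0},{"x":0,"y":0,"z":0,"wx":0,"wy":0,"wz":0},{"x":0,"y":0,"z":0,"wx":0,"wy":0,"wz":0}]' -1
```

```text
time_s: 8.05
position: [0.5039, -0.3021, 0.1687]
eef_rot: [-1.23, -2.891, -0.0]
wrist_force: [0.7, 0.3, -1.1]
width: 0.0215
gripper_force: 30.0
```

```bash
python3 -m handwheel '[{"x":0,"y":0,"z":0.04,"wx":0,"wy":0,"wz":0},{"x":0,"y":0,"z":0.08,"wx":0,"wy":0,"wz":0},{"x":0,"y":0,"z":0.12,"wx":0,"wy":0,"wz":0},{"x":0,"y":0,"z":0.12,"wx":0,"wy":0,"wz":0},{"x":0,"y":0,"z":0.12,"wx":0,"wy":0,"wz":0},{"x":0,"y":0,"z":0.12,"wx":0,"wy":0,"wz":0},{"x":0,"y":0,"z":0.12,"wx":0,"wy":0,"wz":0},{"x":0,"y":0,"z":0.12,"wx":0,"wy":0,"wz":0},{"x":0,"y":0,"z":0.06,"wx":0,"wy":0,"wz":0},{"x":0,"y":0,"z":0,"wx":0,"wy":0,"wz":0}]' -1
python3 - <<'E'
from fit import *
S=vision.camera("scene");T=vision.camera("top");s=arm.get_state();print(s["position"],s["wrist_force"])
x,y,z=s["position"];e=z-.1607
for p,n in((S,"s"),(T,"t")):
    im=p["pixels"].copy()
    for b,t,r in((0,.065,.025),(.127,.215,.011)): cv2.polylines(im,[np.round(hull(p,(x,y,e+b),(x,y,e+t),r)).astype(int)],True,(0,255,0),1)
    c=proj(p,(x,y,e+.08))[0].astype(int);w=55
    cv2.imwrite(f"pics/l{n}.png",cv2.resize(im[max(0,c[1]-w):c[1]+w,c[0]-w:c[0]+w],(400,400),interpolation=3))
cv2.imwrite("pics/lift.png",cv2.hconcat([cv2.imread("pics/ls.png"),cv2.imread("pics/lt.png")]))
E
```

```text
time_s: 8.88
position: [0.5054, -0.3029, 0.3525]
eef_rot: [1.228, 2.884, -0.001]
wrist_force: [0.1, -0.1, -0.5]
width: 0.0212
gripper_force: 30.0
[ 0.5037446  -0.30199576  0.34887759] [-0.23257017 -0.62282518 -0.49468071]
```

View pics/lift.png

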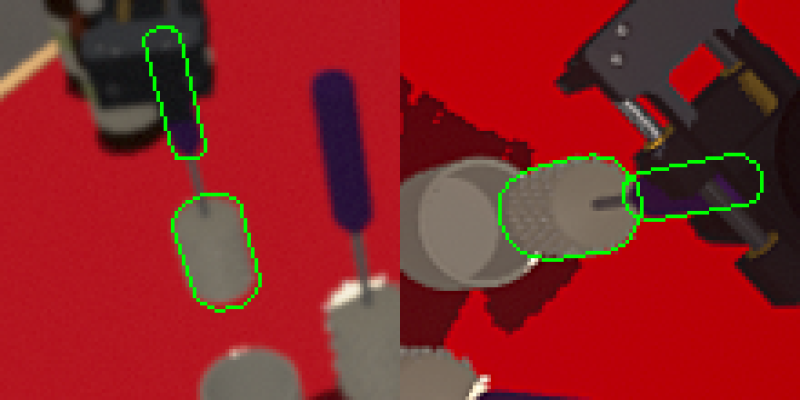

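The lifted brush matches the model outline in both views: the scene head is at (215,250) and the top head at (570,205). It is vertical and held as planned, so I'll carry it over the beaker.

```bash
python3 -m handwheel '[{"x":0.008,"y":0.1,"z":0,"wx":0,"wy":0,"wz":0},{"x":0.008,"y":0.16,"z":0,"wx":0,"wy":0,"wz":0},{"x":0.008,"y":0.19,"z":0,"wx":0,"wy":0,"wz":0},{"x":0.008,"y":0.19,"z":0,"wx":0,"wy":0,"wz":0},{"x":0.008,"y":0.19,"z":0,"wx":0,"wy":0,"wz":0},{"x":0.008,"y":0.19,"z":0,"wx":0,"wy":0,"wz":0},{"x":0.008,"y":0.19,"z":0,"wx":0,"wy":0,"wz":0},{"x":0.008,"y":0.19,"z":0,"wx":0,"wy":0,"wz":0},{"x":0.008,"y":0.19,"z":0,"wx":0,"wy":0,"wz":0},{"x":0.008,"y":0.19,"z":0,"wx":0,"wy":0,"wz":0},{"x":0.008,"y":0.19,"z":0,"wx":0,"wy":0,"wz":0},{"x":0.008,"y":0.19,"z":0,"wx":0,"wy":0,"wz":0},{"x":0.008,"y":0.19,"z":0,"wx":0,"wy":0,"wz":0},{"x":0.008,"y":0.19,"z":0,"wx":0,"wy":0,"wz":0},{"x":0.008,"y":0.19,"z":0,"wx":0,"wy":0,"wz":0},{"x":0.008,"y":0.16,"z":0,"wx":0,"wy":0,"wz":0},{"x":0,"y":0.15,"z":0,"wx":0,"wy":0,"wz":0},{"x":0,"y":0,"z":0,"wx":0,"wy":0,"wz":0},{"x":0,"y":0,"z":0,"wx":0,"wy":0,"wz":0},{"x":0,"y":0,"z":0,"wx":0,"wy":0,"wz":0}]' -1
cat > chk.py <<'E'
from fit import *
import sys
S=vision.camera("scene");T=vision.camera("top");W=vision.camera("wrist");s=arm.get_state();print(s["position"],s["eef_rot"],s["wrist_force"],s["time_s"])
x,y,z=s["position"];e=z-.1607;L=[]
for p in(S,T,W):
    im=p["pixels"].copy()
    for b,t,r in((0,.065,.025),(.127,.215,.011)): cv2.polylines(im,[np.round(hull(p,(x,y,e+b),(x,y,e+t),r)).astype(int)],True,(0,255,0),1)
    bx,by=.530,.306
    cv2.polylines(im,[np.round(hull(p,(bx,by,0),(bx,by,.12),.0325)).astype(int)],True,(255,255,0),1)
    c=proj(p,(bx,by,.1))[0].astype(int).clip(50,500);w=50
    L.append(cv2.resize(im[max(0,c[1]-w):c[1]+w,c[0]-w:c[0]+w],(260,400),interpolation=3))
cv2.imwrite(f"pics/{sys.argv[1]}.png",cv2.hconcat(L))
E
python3 chk.py c1
```

```text
time_s: 10.65
position: [0.5292, 0.3047, 0.3473]
eef_rot: [-1.23, -2.89, 0.005]
wrist_force: [0.4, -0.8, 0.1]
width: 0.0216
gripper_force: 30.0
[0.52989736 0.30396118 0.3484274 ] [ 1.23367057e+00  2.88903644e+00 -2.19288226e-03] [ 0.6040612  -0.69135413 -0.45163332] 10.8
```

View pics/c1.png

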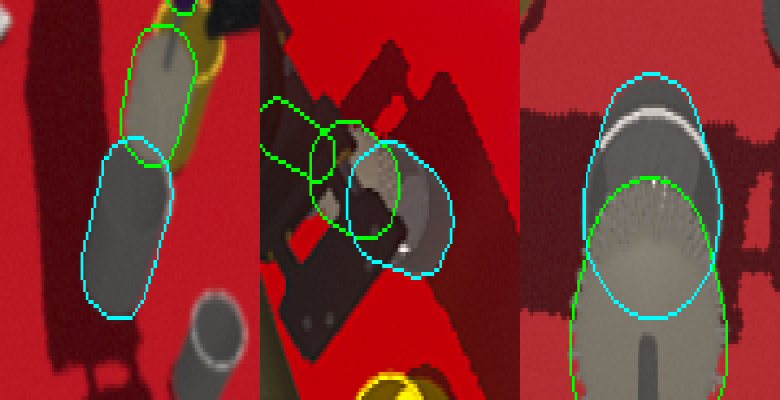

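The outlines for the held brush and the beaker agree with all three views. I'll nudge y by 2 mm and enter the mouth carefully.

```bash
python3 -m handwheel '[{"x":0,"y":0.01,"z":-0.1,"wx":0,"wy":0,"wz":0},{"x":0,"y":0,"z":-0.1,"wx":0,"wy":0,"wz":0},{"x":0,"y":0,"z":-0.1,"wx":0,"wy":0,"wz":0},{"x":0,"y":0,"z":-0.07,"wx":0,"wy":0,"wz":0},{"x":0,"y":0,"z":-0.05,"wx":0,"wy":0,"wz":0},{"x":0,"y":0,"z":-0.05,"wx":0,"wy":0,"wz":0},{"x":0,"y":0,"z":0,"wx":0,"wy":0,"wz":0},{"x":0,"y":0,"z":0,"wx":0,"wy":0,"wz":0}]' -1
python3 -c "
from cell import arm
for i in range(1):
    s=arm.get_state();print(s['position'],s['wrist_force'],s['wrist_torque'])"
```

```text
time_s: 11.47
position: [0.5298, 0.3076, 0.2548]
eef_rot: [1.231, 2.89, 0.0]
wrist_force: [0.6, 0.1, -0.2]
width: 0.0212
gripper_force: 30.0
[0.52977694 0.3075986  0.25483296] [ 0.62332868  0.10060353 -0.1619535 ] [-0.00055079  0.0375998   0.01057498]
```

```bash
python3 -m handwheel '[{"x":0,"y":0,"z":-0.06,"wx":0,"wy":0,"wz":0},{"x":0,"y":0,"z":-0.08,"wx":0,"wy":0,"wz":0},{"x":0,"y":0,"z":-0.08,"wx":0,"wy":0,"wz":0},{"x":0,"y":0,"z":-0.08,"wx":0,"wy":0,"wz":0},{"x":0,"y":0,"z":-0.06,"wx":0,"wy":0,"wz":0},{"x":0,"y":0,"z":-0.04,"wx":0,"wy":0,"wz":0},{"x":0,"y":0,"z":0,"wx":0,"wy":0,"wz":0},{"x":0,"y":0,"z":0,"wx":0,"wy":0,"wz":0}]' -1
python3 -m handwheel '[{"x":0,"y":0,"z":-0.02,"wx":0,"wy":0,"wz":0},{"x":0,"y":0,"z":-0.01,"wx":0,"wy":0,"wz":0},{"x":0,"y":0,"z":0,"wx":0,"wy":0,"wz":0}]' -1
```

```text
time_s: 12.13
position: [0.53, 0.3081, 0.1754]
eef_rot: [1.23, 2.89, 0.001]
wrist_force: [-0.7, 0.7, 0.0]
width: 0.0215
gripper_force: 30.0
time_s: 12.38
position: [0.5297, 0.3079, 0.1689]
eef_rot: [1.23, 2.891, 0.001]
wrist_force: [-0.1, 0.5, -0.5]
width: 0.0215
gripper_force: 30.0
```

Still no contact. I'll creep down until the floor pushes back.

```bash
python3 -m handwheel '[{"x":0,"y":0,"z":-0.015,"wx":0,"wy":0,"wz":0},{"x":0,"y":0,"z":0,"wx":0,"wy":0,"wz":0}]' -1
python3 -m handwheel '[{"x":0,"y":0,"z":-0.01,"wx":0,"wy":0,"wz":0},{"x":0,"y":0,"z":0,"wx":0,"wy":0,"wz":0}]' -1
```

```text
time_s: 12.55
position: [0.5295, 0.3078, 0.1655]
eef_rot: [-1.23, -2.891, 0.0]
wrist_force: [0.6, 0.6, -0.4]
width: 0.0211
gripper_force: 30.0
time_s: 12.72
position: [0.5299, 0.3081, 0.1646]
eef_rot: [1.23, 2.89, 0.001]
wrist_force: [-0.5, -0.2, 4.4]
width: 0.0214
gripper_force: 30.0
```

Contact is 4.4 N at TCP z 0.1646, which is the floor exactly as computed. Now the strokes, 84 mm up and down.

```bash
python3 -m handwheel '[{"x":0,"y":0,"z":0.06,"wx":0,"wy":0,"wz":0},{"x":0,"y":0,"z":0.1,"wx":0,"wy":0,"wz":0},{"x":0,"y":0,"z":0.1,"wx":0,"wy":0,"wz":0},{"x":0,"y":0,"z":0.1,"wx":0,"wy":0,"wz":0},{"x":0,"y":0,"z":0.06,"wx":0,"wy":0,"wz":0},{"x":0,"y":0,"z":0,"wx":0,"wy":0,"wz":0},{"x":0,"y":0,"z":0,"wx":0,"wy":0,"wz":0}]' -1
python3 -m handwheel '[{"x":0,"y":0,"z":-0.06,"wx":0,"wy":0,"wz":0},{"x":0,"y":0,"z":-0.1,"wx":0,"wy":0,"wz":0},{"x":0,"y":0,"z":-0.1,"wx":0,"wy":0,"wz":0},{"x":0,"y":0,"z":-0.09,"wx":0,"wy":0,"wz":0},{"x":0,"y":0,"z":-0.05,"wx":0,"wy":0,"wz":0},{"x":0,"y":0,"z":-0.02,"wx":0,"wy":0,"wz":0},{"x":0,"y":0,"z":0,"wx":0,"wy":0,"wz":0},{"x":0,"y":0,"z":0,"wx":0,"wy":0,"wz":0}]' -1
```

```text
time_s: 13.3
position: [0.5297, 0.308, 0.248]
eef_rot: [1.23, 2.89, 0.001]
wrist_force: [0.8, 0.5, -1.8]
width: 0.0213
gripper_force: 30.0
time_s: 13.97
position: [0.5292, 0.3075, 0.1637]
eef_rot: [-1.23, -2.89, 0.002]
wrist_force: [-0.2, -0.6, 4.5]
width: 0.0211
gripper_force: 30.0
```

```bash
python3 -m handwheel '[{"x":0,"y":0,"z":0.06,"wx":0,"wy":0,"wz":0},{"x":0,"y":0,"z":0.1,"wx":0,"wy":0,"wz":0},{"x":0,"y":0,"z":0.1,"wx":0,"wy":0,"wz":0},{"x":0,"y":0,"z":0.1,"wx":0,"wy":0,"wz":0},{"x":0,"y":0,"z":0.06,"wx":0,"wy":0,"wz":0},{"x":0,"y":0,"z":0,"wx":0,"wy":0,"wz":0},{"x":0,"y":0,"z":0,"wx":0,"wy":0,"wz":0}]' -1
python3 -m handwheel '[{"x":0,"y":0,"z":-0.06,"wx":0,"wy":0,"wz":0},{"x":0,"y":0,"z":-0.1,"wx":0,"wy":0,"wz":0},{"x":0,"y":0,"z":-0.1,"wx":0,"wy":0,"wz":0},{"x":0,"y":0,"z":-0.09,"wx":0,"wy":0,"wz":0},{"x":0,"y":0,"z":-0.05,"wx":0,"wy":0,"wz":0},{"x":0,"y":0,"z":-0.02,"wx":0,"wy":0,"wz":0},{"x":0,"y":0,"z":0,"wx":0,"wy":0,"wz":0},{"x":0,"y":0,"z":0,"wx":0,"wy":0,"wz":0}]' -1
python3 -m handwheel '[{"x":0,"y":0,"z":0.06,"wx":0,"wy":0,"wz":0},{"x":0,"y":0,"z":0.1,"wx":0,"wy":0,"wz":0},{"x":0,"y":0,"z":0.1,"wx":0,"wy":0,"wz":0},{"x":0,"y":0,"z":0.1,"wx":0,"wy":0,"wz":0},{"x":0,"y":0,"z":0.06,"wx":0,"wy":0,"wz":0},{"x":0,"y":0,"z":0,"wx":0,"wy":0,"wz":0},{"x":0,"y":0,"z":0,"wx":0,"wy":0,"wz":0}]' -1
python3 -m handwheel '[{"x":0,"y":0,"z":-0.06,"wx":0,"wy":0,"wz":0},{"x":0,"y":0,"z":-0.1,"wx":0,"wy":0,"wz":0},{"x":0,"y":0,"z":-0.1,"wx":0,"wy":0,"wz":0},{"x":0,"y":0,"z":-0.09,"wx":0,"wy":0,"wz":0},{"x":0,"y":0,"z":-0.05,"wx":0,"wy":0,"wz":0},{"x":0,"y":0,"z":-0.02,"wx":0,"wy":0,"wz":0},{"x":0,"y":0,"z":0,"wx":0,"wy":0,"wz":0},{"x":0,"y":0,"z":0,"wx":0,"wy":0,"wz":0}]' -1
```

```text
time_s: 14.55
position: [0.5295, 0.3079, 0.2474]
eef_rot: [1.23, 2.891, 0.0]
wrist_force: [-0.9, -0.5, -1.2]
width: 0.0209
gripper_force: 30.0
time_s: 15.22
position: [0.5292, 0.3077, 0.163]
eef_rot: [-1.23, -2.89, 0.001]
wrist_force: [0.6, 0.1, -1.6]
width: 0.0213
gripper_force: 30.0
time_s: 15.8
position: [0.5296, 0.3079, 0.2476]
eef_rot: [1.23, 2.891, 0.001]
wrist_force: [1.3, -0.3, -1.3]
width: 0.0212
gripper_force: 30.0
time_s: 16.47
position: [0.5294, 0.3078, 0.1632]
eef_rot: [-1.23, -2.89, 0.001]
wrist_force: [0.7, 0.5, -0.1]
width: 0.021
gripper_force: 30.0
```

The contact force has vanished, so the brush may have slid up about 1 mm in the grip. I'll check the floor again and add strokes, to be sure at least three reach it.

```bash
python3 -m handwheel '[{"x":0,"y":0,"z":-0.005,"wx":0,"wy":0,"wz":0},{"x":0,"y":0,"z":0,"wx":0,"wy":0,"wz":0}]' -1
python3 -m handwheel '[{"x":0,"y":0,"z":-0.005,"wx":0,"wy":0,"wz":0},{"x":0,"y":0,"z":0,"wx":0,"wy":0,"wz":0}]' -1
```

```text
time_s: 16.63
position: [0.5296, 0.308, 0.1626]
eef_rot: [1.23, 2.891, 0.0]
wrist_force: [-0.7, -0.4, -0.7]
width: 0.021
gripper_force: 30.0
time_s: 16.8
position: [0.5297, 0.3081, 0.1625]
eef_rot: [1.23, 2.89, 0.001]
wrist_force: [-1.2, 1.0, 6.2]
width: 0.0211
gripper_force: 30.0
```

Run:
```python
from h import *
f=[]
for i in range(3):
    vision.camera("top");s=arm.get_state();f.append([*s["wrist_force"],s["position"][2]])
print(np.round(f,4))
```

```text
[[-1.0202 -0.3353  6.0332  0.1625]
 [-1.559  -0.9136  5.8672  0.1625]
 [-0.83   -0.7158  5.8895  0.1626]]
```

The floor is now at z 0.1626, so earlier bottoms were within about 1 mm of it. Two more strokes with certain contact.

```bash
python3 -m handwheel '[{"x":0,"y":0,"z":0.06,"wx":0,"wy":0,"wz":0},{"x":0,"y":0,"z":0.1,"wx":0,"wy":0,"wz":0},{"x":0,"y":0,"z":0.1,"wx":0,"wy":0,"wz":0},{"x":0,"y":0,"z":0.1,"wx":0,"wy":0,"wz":0},{"x":0,"y":0,"z":0.06,"wx":0,"wy":0,"wz":0},{"x":0,"y":0,"z":0,"wx":0,"wy":0,"wz":0},{"x":0,"y":0,"z":0,"wx":0,"wy":0,"wz":0}]' -1
python3 -m handwheel '[{"x":0,"y":0,"z":-0.06,"wx":0,"wy":0,"wz":0},{"x":0,"y":0,"z":-0.1,"wx":0,"wy":0,"wz":0},{"x":0,"y":0,"z":-0.1,"wx":0,"wy":0,"wz":0},{"x":0,"y":0,"z":-0.09,"wx":0,"wy":0,"wz":0},{"x":0,"y":0,"z":-0.05,"wx":0,"wy":0,"wz":0},{"x":0,"y":0,"z":-0.025,"wx":0,"wy":0,"wz":0},{"x":0,"y":0,"z":0,"wx":0,"wy":0,"wz":0},{"x":0,"y":0,"z":0,"wx":0,"wy":0,"wz":0}]' -1
python3 -m handwheel '[{"x":0,"y":0,"z":0.06,"wx":0,"wy":0,"wz":0},{"x":0,"y":0,"z":0.1,"wx":0,"wy":0,"wz":0},{"x":0,"y":0,"z":0.1,"wx":0,"wy":0,"wz":0},{"x":0,"y":0,"z":0.1,"wx":0,"wy":0,"wz":0},{"x":0,"y":0,"z":0.06,"wx":0,"wy":0,"wz":0},{"x":0,"y":0,"z":0,"wx":0,"wy":0,"wz":0},{"x":0,"y":0,"z":0,"wx":0,"wy":0,"wz":0}]' -1
python3 -m handwheel '[{"x":0,"y":0,"z":-0.06,"wx":0,"wy":0,"wz":0},{"x":0,"y":0,"z":-0.1,"wx":0,"wy":0,"wz":0},{"x":0,"y":0,"z":-0.1,"wx":0,"wy":0,"wz":0},{"x":0,"y":0,"z":-0.09,"wx":0,"wy":0,"wz":0},{"x":0,"y":0,"z":-0.05,"wx":0,"wy":0,"wz":0},{"x":0,"y":0,"z":-0.027,"wx":0,"wy":0,"wz":0},{"x":0,"y":0,"z":0,"wx":0,"wy":0,"wz":0},{"x":0,"y":0,"z":0,"wx":0,"wy":0,"wz":0}]' -1
```

```text
time_s: 17.53
position: [0.5297, 0.3079, 0.2459]
eef_rot: [1.23, 2.89, 0.001]
wrist_force: [-0.2, -0.1, -0.9]
width: 0.0213
gripper_force: 30.0
time_s: 18.2
position: [0.5288, 0.3071, 0.1615]
eef_rot: [-1.23, -2.89, 0.003]
wrist_force: [-2.9, -2.8, 11.2]
width: 0.0213
gripper_force: 30.0
time_s: 18.78
position: [0.5295, 0.3078, 0.2444]
eef_rot: [1.23, 2.891, 0.0]
wrist_force: [0.6, -0.5, -1.8]
width: 0.0211
gripper_force: 30.0
time_s: 19.45
position: [0.5287, 0.3069, 0.1601]
eef_rot: [-1.23, -2.89, 0.004]
wrist_force: [-2.6, -1.8, 12.3]
width: 0.0213
gripper_force: 30.0
```

Firm contact (11–12 N) on both. Now I'll lift out and carry the brush back over the pot.

```bash
python3 -m handwheel '[{"x":0,"y":0,"z":0.05,"wx":0,"wy":0,"wz":0},{"x":0,"y":0,"z":0.1,"wx":0,"wy":0,"wz":0},{"x":0,"y":0,"z":0.12,"wx":0,"wy":0,"wz":0},{"x":0,"y":0,"z":0.12,"wx":0,"wy":0,"wz":0},{"x":0,"y":0,"z":0.12,"wx":0,"wy":0,"wz":0},{"x":0,"y":0,"z":0.12,"wx":0,"wy":0,"wz":0},{"x":0,"y":0,"z":0.12,"wx":0,"wy":0,"wz":0},{"x":0,"y":0,"z":0.12,"wx":0,"wy":0,"wz":0},{"x":0,"y":0,"z":0.08,"wx":0,"wy":0,"wz":0},{"x":0,"y":0,"z":0,"wx":0,"wy":0,"wz":0}]' -1
python3 -m handwheel '[{"x":-0.007,"y":-0.1,"z":0,"wx":0,"wy":0,"wz":0},{"x":-0.007,"y":-0.16,"z":0,"wx":0,"wy":0,"wz":0},{"x":-0.007,"y":-0.19,"z":0,"wx":0,"wy":0,"wz":0},{"x":-0.007,"y":-0.19,"z":0,"wx":0,"wy":0,"wz":0},{"x":-0.007,"y":-0.19,"z":0,"wx":0,"wy":0,"wz":0},{"x":-0.007,"y":-0.19,"z":0,"wx":0,"wy":0,"wz":0},{"x":-0.007,"y":-0.19,"z":0,"wx":0,"wy":0,"wz":0},{"x":-0.007,"y":-0.19,"z":0,"wx":0,"wy":0,"wz":0},{"x":-0.007,"y":-0.19,"z":0,"wx":0,"wy":0,"wz":0},{"x":-0.007,"y":-0.19,"z":0,"wx":0,"wy":0,"wz":0},{"x":-0.007,"y":-0.19,"z":0,"wx":0,"wy":0,"wz":0},{"x":-0.007,"y":-0.19,"z":0,"wx":0,"wy":0,"wz":0},{"x":-0.007,"y":-0.19,"z":0,"wx":0,"wy":0,"wz":0},{"x":-0.007,"y":-0.19,"z":0,"wx":0,"wy":0,"wz":0},{"x":-0.007,"y":-0.19,"z":0,"wx":0,"wy":0,"wz":0},{"x":-0.007,"y":-0.18,"z":0,"wx":0,"wy":0,"wz":0},{"x":0,"y":-0.15,"z":0,"wx":0,"wy":0,"wz":0},{"x":0,"y":0,"z":0,"wx":0,"wy":0,"wz":0},{"x":0,"y":0,"z":0,"wx":0,"wy":0,"wz":0},{"x":0,"y":0,"z":0,"wx":0,"wy":0,"wz":0}]' -1
sed -e 's/\.1607/.1561/' -e 's/bx,by=.530,.306/bx,by=.507,-.305/' -e 's/(bx,by,.12),.0325/(bx,by,.08),.04/' chk.py > chk2.py; python3 chk2.py c2
```

```text
time_s: 20.28
position: [0.5311, 0.309, 0.3528]
eef_rot: [1.229, 2.887, 0.009]
wrist_force: [0.6, 0.9, -0.3]
width: 0.0211
gripper_force: 30.0
time_s: 21.95
position: [0.507, -0.3027, 0.348]
eef_rot: [-1.228, -2.889, -0.002]
wrist_force: [0.5, 0.9, -0.5]
width: 0.0216
gripper_force: 30.0
[ 0.50759552 -0.30208292  0.34901268] [-1.22548907e+00 -2.89184149e+00 -1.76672574e-03] [-1.14481605  0.12910842 -1.06439162] 22.1
```

View pics/c2.png

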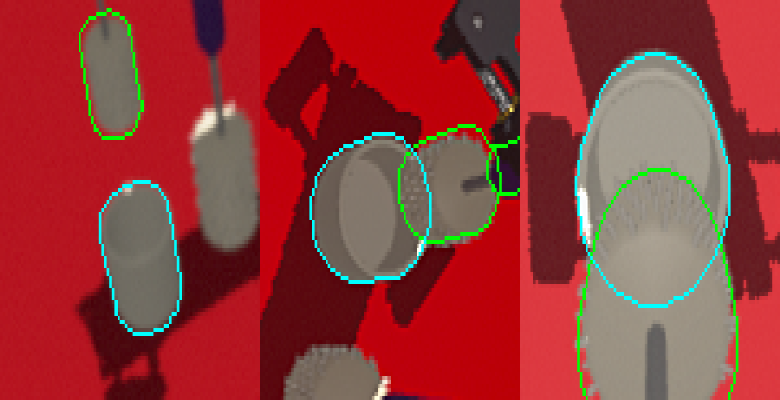

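The pot and brush outlines fit in all three views: the wrist crop shows the pot at (652,180) with the brush overhead, and the offset is small. Now lowering.

```bash
python3 -m handwheel '[{"x":0,"y":-0.012,"z":-0.06,"wx":0,"wy":0,"wz":0},{"x":0,"y":0,"z":-0.12,"wx":0,"wy":0,"wz":0},{"x":0,"y":0,"z":-0.12,"wx":0,"wy":0,"wz":0},{"x":0,"y":0,"z":-0.12,"wx":0,"wy":0,"wz":0},{"x":0,"y":0,"z":-0.1,"wx":0,"wy":0,"wz":0},{"x":0,"y":0,"z":-0.1,"wx":0,"wy":0,"wz":0},{"x":0,"y":0,"z":-0.1,"wx":0,"wy":0,"wz":0},{"x":0,"y":0,"z":-0.08,"wx":0,"wy":0,"wz":0},{"x":0,"y":0,"z":-0.06,"wx":0,"wy":0,"wz":0},{"x":0,"y":0,"z":-0.04,"wx":0,"wy":0,"wz":0},{"x":0,"y":0,"z":0,"wx":0,"wy":0,"wz":0},{"x":0,"y":0,"z":0,"wx":0,"wy":0,"wz":0}]' -1
python3 -m handwheel '[{"x":0,"y":0,"z":-0.01,"wx":0,"wy":0,"wz":0},{"x":0,"y":0,"z":0,"wx":0,"wy":0,"wz":0}]' -1
```

```text
time_s: 23.1
position: [0.5075, -0.3059, 0.1695]
eef_rot: [1.228, 2.891, 0.0]
wrist_force: [0.0, -0.5, -0.2]
width: 0.0209
gripper_force: 30.0
time_s: 23.27
position: [0.5077, -0.3066, 0.168]
eef_rot: [1.229, 2.89, -0.0]
wrist_force: [0.1, 0.8, -1.1]
width: 0.0208
gripper_force: 30.0
```

```bash
python3 -m handwheel '[{"x":0,"y":0,"z":-0.012,"wx":0,"wy":0,"wz":0},{"x":0,"y":0,"z":0,"wx":0,"wy":0,"wz":0}]' -1
python3 -m handwheel '[{"x":0,"y":0,"z":-0.008,"wx":0,"wy":0,"wz":0},{"x":0,"y":0,"z":0,"wx":0,"wy":0,"wz":0}]' -1
```

```text
time_s: 23.43
position: [0.5072, -0.3065, 0.1651]
eef_rot: [1.23, 2.89, 0.0]
wrist_force: [-0.5, 0.4, -0.6]
width: 0.0218
gripper_force: 30.0
time_s: 23.6
position: [0.5075, -0.3068, 0.164]
eef_rot: [1.23, 2.89, -0.0]
wrist_force: [-0.3, -0.0, 3.8]
width: 0.0211
gripper_force: 30.0
```

The floor of the pot is touched with 3.8 N. Release, then rise straight up.

```bash
python3 -m handwheel '[{"x":0,"y":0,"z":0,"wx":0,"wy":0,"wz":0},{"x":0,"y":0,"z":0,"wx":0,"wy":0,"wz":0},{"x":0,"y":0,"z":0,"wx":0,"wy":0,"wz":0},{"x":0,"y":0,"z":0,"wx":0,"wy":0,"wz":0},{"x":0,"y":0,"z":0,"wx":0,"wy":0,"wz":0},{"x":0,"y":0,"z":0,"wx":0,"wy":0,"wz":0},{"x":0,"y":0,"z":0.05,"wx":0,"wy":0,"wz":0},{"x":0,"y":0,"z":0.12,"wx":0,"wy":0,"wz":0},{"x":0,"y":0,"z":0.16,"wx":0,"wy":0,"wz":0},{"x":0,"y":0,"z":0.16,"wx":0,"wy":0,"wz":0},{"x":0,"y":0,"z":0.16,"wx":0,"wy":0,"wz":0},{"x":0,"y":0,"z":0.16,"wx":0,"wy":0,"wz":0},{"x":0,"y":0,"z":0.16,"wx":0,"wy":0,"wz":0}]' 1
python3 -m handwheel '[{"x":0.007,"y":0.1,"z":0,"wx":0,"wy":0,"wz":0},{"x":0.007,"y":0.16,"z":0,"wx":0,"wy":0,"wz":0},{"x":0.007,"y":0.19,"z":0,"wx":0,"wy":0,"wz":0},{"x":0.007,"y":0.19,"z":0,"wx":0,"wy":0,"wz":0},{"x":0.007,"y":0.19,"z":0,"wx":0,"wy":0,"wz":0},{"x":0.007,"y":0.19,"z":0,"wx":0,"wy":0,"wz":0},{"x":0.007,"y":0.19,"z":0,"wx":0,"wy":0,"wz":0},{"x":0.007,"y":0.19,"z":0,"wx":0,"wy":0,"wz":0},{"x":0.007,"y":0.19,"z":0,"wx":0,"wy":0,"wz":0},{"x":0.007,"y":0.19,"z":0,"wx":0,"wy":0,"wz":0},{"x":0.007,"y":0.19,"z":0,"wx":0,"wy":0,"wz":0},{"x":0.007,"y":0.19,"z":0,"wx":0,"wy":0,"wz":0},{"x":0.007,"y":0.19,"z":0,"wx":0,"wy":0,"wz":0},{"x":0.007,"y":0.19,"z":0,"wx":0,"wy":0,"wz":0},{"x":0.007,"y":0.19,"z":0,"wx":0,"wy":0,"wz":0},{"x":0.007,"y":0.18,"z":0,"wx":0,"wy":0,"wz":0},{"x":0,"y":0.16,"z":0,"wx":0,"wy":0,"wz":0},{"x":0,"y":0,"z":0,"wx":0,"wy":0,"wz":0},{"x":0,"y":0,"z":0,"wx":0,"wy":0,"wz":0},{"x":0,"y":0,"z":0,"wx":0,"wy":0,"wz":0}]' 1
python3 - <<'E'
from fit import *
W=vision.camera("wrist");S=vision.camera("scene");T=vision.camera("top");s=arm.get_state();print(s["position"],s["time_s"])
L=[]
for p,bx,by,h,r in((W,.530,.306,.12,.0325),(S,.507,-.305,.08,.04),(T,.507,-.305,.08,.04)):
    im=p["pixels"].copy();cv2.polylines(im,[np.round(hull(p,(bx,by,0),(bx,by,h),r)).astype(int)],True,(255,255,0),1)
    c=proj(p,(bx,by,.1))[0].astype(int).clip(60,500);w=60
    L.append(cv2.resize(im[max(0,c[1]-w):c[1]+w,c[0]-w:c[0]+w],(260,400),interpolation=3))
cv2.imwrite("pics/c3.png",cv2.hconcat(L))
E
```

```text
time_s: 24.68
position: [0.5068, -0.3063, 0.3599]
eef_rot: [1.23, 2.89, 0.0]
wrist_force: [-0.2, 0.4, -0.5]
width: 0.0881
gripper_force: 0.0
time_s: 26.35
position: [0.5297, 0.3065, 0.3577]
eef_rot: [1.231, 2.89, -0.001]
wrist_force: [-0.6, -1.4, -0.4]
width: 0.0881
gripper_force: 0.0
[0.5300981  0.30556063 0.35778429] 26.5
```

View pics/c3.png

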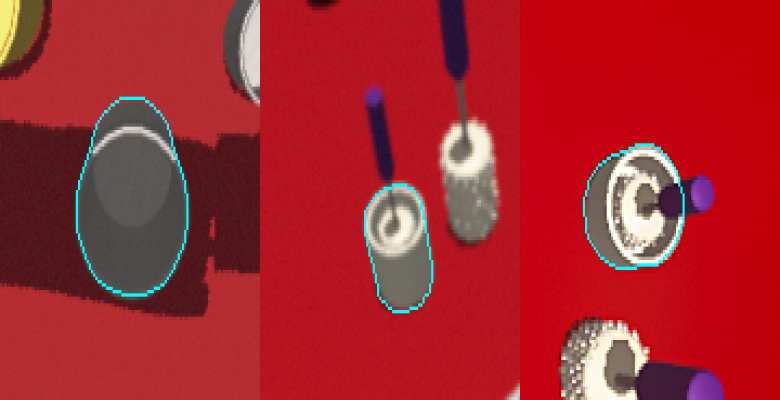

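The brush stands upright in its pot, at (395,225) in the scene crop and (645,205) in the top crop. The beaker is still where it was, centred in the wrist view. Now I'll descend round the beaker and grip below the rim.

```bash
python3 -m handwheel '[{"x":0,"y":0,"z":-0.16,"wx":0,"wy":0,"wz":0},{"x":0,"y":0,"z":-0.18,"wx":0,"wy":0,"wz":0},{"x":0,"y":0,"z":-0.18,"wx":0,"wy":0,"wz":0},{"x":0,"y":0,"z":-0.18,"wx":0,"wy":0,"wz":0},{"x":0,"y":0,"z":-0.16,"wx":0,"wy":0,"wz":0},{"x":0,"y":0,"z":-0.12,"wx":0,"wy":0,"wz":0},{"x":0,"y":0,"z":-0.1,"wx":0,"wy":0,"wz":0},{"x":0,"y":0,"z":-0.1,"wx":0,"wy":0,"wz":0},{"x":0,"y":0,"z":-0.1,"wx":0,"wy":0,"wz":0},{"x":0,"y":0,"z":-0.1,"wx":0,"wy":0,"wz":0},{"x":0,"y":0,"z":-0.06,"wx":0,"wy":0,"wz":0},{"x":0,"y":0,"z":0,"wx":0,"wy":0,"wz":0},{"x":0,"y":0,"z":0,"wx":0,"wy":0,"wz":0}]' 1
python3 -m handwheel '[{"x":0,"y":0,"z":0,"wx":0,"wy":0,"wz":0},{"x":0,"y":0,"z":0,"wx":0,"wy":0,"wz":0},{"x":0,"y":0,"z":0,"wx":0,"wy":0,"wz":0},{"x":0,"y":0,"z":0,"wx":0,"wy":0,"wz":0},{"x":0,"y":0,"z":0,"wx":0,"wy":0,"wz":0},{"x":0,"y":0,"z":0,"wx":0,"wy":0,"wz":0},{"x":0,"y":0,"z":0,"wx":0,"wy":0,"wz":0},{"x":0,"y":0,"z":0,"wx":0,"wy":0,"wz":0}]' -1
```

```text
time_s: 27.58
position: [0.5298, 0.3068, 0.0694]
eef_rot: [-1.231, -2.89, 0.001]
wrist_force: [0.6, 0.4, 0.2]
width: 0.0881
gripper_force: 0.0
time_s: 28.25
position: [0.5299, 0.3076, 0.0701]
eef_rot: [1.23, 2.89, 0.001]
wrist_force: [-1.6, -0.6, 5.4]
width: 0.0623
gripper_force: 29.6
```

Gripped (62 mm, 30 N). Lift, then carry to the tray centre at (0.518, 0.004).

```bash
python3 -m handwheel '[{"x":0,"y":0,"z":0.03,"wx":0,"wy":0,"wz":0},{"x":0,"y":0,"z":0.07,"wx":0,"wy":0,"wz":0},{"x":0,"y":0,"z":0.1,"wx":0,"wy":0,"wz":0},{"x":0,"y":0,"z":0.1,"wx":0,"wy":0,"wz":0},{"x":0,"y":0,"z":0.1,"wx":0,"wy":0,"wz":0},{"x":0,"y":0,"z":0,"wx":0,"wy":0,"wz":0}]' -1
python3 -m handwheel '[{"x":-0.006,"y":-0.08,"z":0,"wx":0,"wy":0,"wz":0},{"x":-0.006,"y":-0.14,"z":0,"wx":0,"wy":0,"wz":0},{"x":-0.006,"y":-0.17,"z":0,"wx":0,"wy":0,"wz":0},{"x":-0.006,"y":-0.18,"z":0,"wx":0,"wy":0,"wz":0},{"x":-0.006,"y":-0.18,"z":0,"wx":0,"wy":0,"wz":0},{"x":-0.006,"y":-0.18,"z":0,"wx":0,"wy":0,"wz":0},{"x":-0.006,"y":-0.18,"z":0,"wx":0,"wy":0,"wz":0},{"x":-0.006,"y":-0.16,"z":0,"wx":0,"wy":0,"wz":0},{"x":-0.006,"y":-0.14,"z":0,"wx":0,"wy":0,"wz":0},{"x":0,"y":-0.11,"z":0,"wx":0,"wy":0,"wz":0},{"x":0,"y":0,"z":0,"wx":0,"wy":0,"wz":0},{"x":0,"y":0,"z":0,"wx":0,"wy":0,"wz":0},{"x":0,"y":0,"z":0,"wx":0,"wy":0,"wz":0}]' -1
python3 - <<'E'
from fit import *
W=vision.camera("wrist");S=vision.camera("scene");T=vision.camera("top");s=arm.get_state();print(s["position"],s["time_s"],s["wrist_force"])
x,y,z=s["position"];b=z-.0695;L=[]
for p in(W,S,T):
    im=p["pixels"].copy();cv2.polylines(im,[np.round(hull(p,(x,y,b),(x,y,b+.12),.0325)).astype(int)],True,(255,255,0),1)
    cv2.polylines(im,[np.round(hull(p,(x,y,.004),(x,y,.004),.032)).astype(int)],True,(0,255,0),1)
    c=proj(p,(x,y,.05))[0].astype(int).clip(90,470);w=90
    L.append(cv2.resize(im[max(0,c[1]-w):c[1]+w,c[0]-w:c[0]+w],(265,400),interpolation=3))
cv2.imwrite("pics/c4.png",cv2.hconcat(L))
E
```

```text
time_s: 28.75
position: [0.5315, 0.3087, 0.1528]
eef_rot: [1.229, 2.887, 0.009]
wrist_force: [0.7, 1.0, -3.1]
width: 0.0621
gripper_force: 29.7
time_s: 29.83
position: [0.5185, 0.0044, 0.1487]
eef_rot: [-1.229, -2.89, -0.001]
wrist_force: [-0.9, -0.2, -3.1]
width: 0.0621
gripper_force: 29.7
[0.51870549 0.00519557 0.1490724 ] 29.9833 [ 0.26668086  0.74748416 -2.3391673 ]
```

View pics/c4.png

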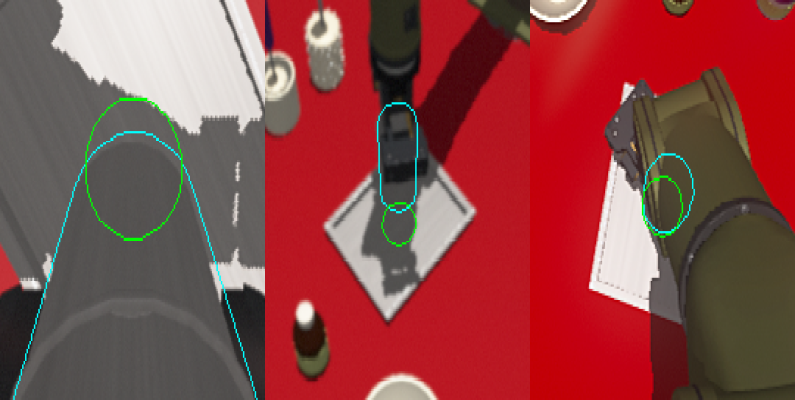

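The wrist crop shows the beaker held over the tray, with its footprint (green) at the tray's middle in the scene crop at (398,223). Lowering.

```bash
python3 -m handwheel '[{"x":0,"y":0,"z":-0.06,"wx":0,"wy":0,"wz":0},{"x":0,"y":0,"z":-0.08,"wx":0,"wy":0,"wz":0},{"x":0,"y":0,"z":-0.08,"wx":0,"wy":0,"wz":0},{"x":0,"y":0,"z":-0.07,"wx":0,"wy":0,"wz":0},{"x":0,"y":0,"z":-0.04,"wx":0,"wy":0,"wz":0},{"x":0,"y":0,"z":-0.02,"wx":0,"wy":0,"wz":0},{"x":0,"y":0,"z":0,"wx":0,"wy":0,"wz":0},{"x":0,"y":0,"z":0,"wx":0,"wy":0,"wz":0}]' -1
python3 -m handwheel '[{"x":0,"y":0,"z":-0.012,"wx":0,"wy":0,"wz":0},{"x":0,"y":0,"z":0,"wx":0,"wy":0,"wz":0}]' -1
python3 -m handwheel '[{"x":0,"y":0,"z":-0.008,"wx":0,"wy":0,"wz":0},{"x":0,"y":0,"z":0,"wx":0,"wy":0,"wz":0}]' -1
```

```text
time_s: 30.65
position: [0.5191, 0.0039, 0.0796]
eef_rot: [1.229, 2.891, 0.001]
wrist_force: [-0.5, -0.2, -2.2]
width: 0.0622
gripper_force: 29.7
time_s: 30.82
position: [0.5191, 0.0036, 0.0773]
eef_rot: [1.23, 2.89, 0.001]
wrist_force: [-0.7, -0.1, -2.8]
width: 0.0623
gripper_force: 29.7
time_s: 30.98
position: [0.5189, 0.0035, 0.0755]
eef_rot: [1.23, 2.89, 0.0]
wrist_force: [0.5, -0.1, -3.2]
width: 0.0619
gripper_force: 29.7
```

```bash
python3 -m handwheel '[{"x":0,"y":0,"z":-0.005,"wx":0,"wy":0,"wz":0},{"x":0,"y":0,"z":0,"wx":0,"wy":0,"wz":0}]' -1
python3 -m handwheel '[{"x":0,"y":0,"z":-0.005,"wx":0,"wy":0,"wz":0},{"x":0,"y":0,"z":0,"wx":0,"wy":0,"wz":0}]' -1
```

```text
time_s: 31.15
position: [0.5187, 0.0034, 0.0743]
eef_rot: [1.23, 2.891, 0.0]
wrist_force: [-0.8, -0.2, -2.4]
width: 0.062
gripper_force: 29.7
time_s: 31.32
position: [0.5188, 0.0034, 0.0741]
eef_rot: [1.23, 2.89, 0.0]
wrist_force: [-2.0, 0.0, 5.4]
width: 0.0624
gripper_force: 29.7
```

The beaker is down: the load has left the wrist and the floor pushes back. Release and rise.

```bash
python3 -m handwheel '[{"x":0,"y":0,"z":0,"wx":0,"wy":0,"wz":0},{"x":0,"y":0,"z":0,"wx":0,"wy":0,"wz":0},{"x":0,"y":0,"z":0,"wx":0,"wy":0,"wz":0},{"x":0,"y":0,"z":0,"wx":0,"wy":0,"wz":0},{"x":0,"y":0,"z":0,"wx":0,"wy":0,"wz":0},{"x":0,"y":0,"z":0,"wx":0,"wy":0,"wz":0},{"x":0,"y":0,"z":0.04,"wx":0,"wy":0,"wz":0},{"x":0,"y":0,"z":0.1,"wx":0,"wy":0,"wz":0},{"x":0,"y":0,"z":0.15,"wx":0,"wy":0,"wz":0},{"x":0,"y":0,"z":0.16,"wx":0,"wy":0,"wz":0},{"x":0,"y":0,"z":0.16,"wx":0,"wy":0,"wz":0},{"x":0,"y":0,"z":0.16,"wx":0,"wy":0,"wz":0},{"x":0,"y":0,"z":0.16,"wx":0,"wy":0,"wz":0},{"x":0,"y":0,"z":0.1,"wx":0,"wy":0,"wz":0},{"x":0,"y":0,"z":0,"wx":0,"wy":0,"wz":0},{"x":0,"y":0,"z":0,"wx":0,"wy":0,"wz":0}]' 1
python3 - <<'E'
from fit import *
W=vision.camera("wrist");S=vision.camera("scene");T=vision.camera("top")
for n,p,xy,h,r in(("W",W,(.519,.004),.12,.0325),("S",S,(.519,.004),.12,.0325)):
    for q in spotter.masks_of(p,"beaker"): print(n,np.round(q["box"]),round(q["score"],2))
    H=hull(p,(*xy,.004),(*xy,.124),r)[:,0];print("expect",H.min(0).round(),H.max(0).round())
for n,p in(("S",S),("T",T)):
    for l in("brush","pot","jar","bottle","mortar"): print(n,l,[np.round(q["box"]).tolist() for q in spotter.masks_of(p,l)])
E
```

```text
time_s: 32.65
position: [0.5191, 0.0034, 0.2807]
eef_rot: [1.229, 2.888, 0.002]
wrist_force: [0.3, 0.2, -0.7]
width: 0.0885
gripper_force: 0.0
W [246. 154. 310. 228.] 0.75
expect [246. 152.] [311. 228.]
S [369. 178. 401. 220.] 0.96
S [387. 252. 415. 283.] 0.84
S [256. 154. 284. 200.] 0.74
expect [257. 152.] [282. 198.]
S brush [[173.0, 83.0, 194.0, 128.0], [202.0, 32.0, 234.0, 129.0]]
S pot [[171.0, 110.0, 204.0, 148.0], [175.0, 84.0, 196.0, 130.0]]
S jar [[142.0, 190.0, 178.0, 231.0], [200.0, 226.0, 220.0, 259.0]]
S bottle [[199.0, 224.0, 220.0, 258.0]]
S mortar [[243.0, 260.0, 302.0, 314.0]]
T brush [[423.0, 272.0, 484.0, 309.0]]
T pot [[423.0, 223.0, 467.0, 261.0]]
T jar [[374.0, 112.0, 406.0, 151.0]]
T bottle [[310.0, 118.0, 334.0, 148.0]]
T mortar [[205.0, 94.0, 266.0, 153.0]]
```

The beaker stands upright in the tray where expected, the brush is in its pot, and the bystanders haven't moved. Handing in.

```bash
python3 -c "
from cell import arm
print(arm.finish_job())"
```

```text
the job is handed in; nothing more can be done
None
```

The job is handed in at about 33 s: five scrubbing strokes, the last two pressed firmly on the beaker floor and the earlier ones to within about 1 mm of it; the brush is back upright in its pot, the beaker stands upright in the tray, and the bystanders are unmoved (the verdict was not shown).

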